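# Let a feed ball out of the lever dispenser and ease its lid shut

### The job

Press the orange lever pad on the green feed-ball dispenser down until its yellow lid stands wide open and the brown ball has rolled out into the catch tray in front. Then, still resting on the lever, let it come back up slowly so that the lid eases shut without slamming, and move clear. Work it by the lever alone: do not touch the lid or the ball, leave the ball lying in the tray, and leave the other things on the counter where they are.

Things in the scene. Friction and masses are not known exactly. Their poses are not given: they have to be found in the camera images.
- dispenser: green metal box, fixed to the counter. Origin on the counter under the box; x to its back, z up. Box open on top, x -65 to 95 mm, 102 wide, 177 high. In front (x -65 to -223) is the catch tray, walls 85 mm high, a front lip at x -220. A chute floor slopes 12 degrees down from box to lip. Lever on the -y side, geared to the lid. Foot 350 x 130 x 12 mm.
- tray (a point): where the rolled-out ball comes to rest (its centre) against the tray's front lip: (-192, 0, 69) mm in the dispenser's frame
- lid (a joint): yellow lid, 86 x 100 x 5 mm, closing the front of the box between the tray walls; hinged along its top edge (axis along the dispenser's y at x = -70, z = 165 mm). 0 = shut, grows as its lower edge swings forward and up, 1.1 rad = wide open. Geared to the lever: lid = 2.2 x lever. It falls shut fast if the lever is let go.
- lever (a joint): lever angle: 0 = up (lid shut, pad 17 degrees above level from the axle), grows as the pad is pressed down, stop at 0.5 rad (lid wide open). A spring and the lid push it back up; pressing takes about 1 to 4 N at the pad, more at its stop.
- lever_pad (a point): centre of the top face of the orange pad, 40 x 40 x 10 mm, at the end of the lever. With the lever up it lies at about (-220, -125, 177) mm in the dispenser's frame; it moves on an arc of radius 190 mm about the axle (top face 5 mm above that radius line), down about 93 mm to z = 83 mm when fully pressed, shifting along the dispenser's x by less than 10 mm.
- lever_axle (a point): point on the lever's axle (which runs along the dispenser's y), beside the pad's plane: at (-40, -125, 116) mm in the dispenser's frame
- ball: hard brown feed ball, 50 mm across, 80 g, origin at its centre; at first inside the box, on the chute floor behind the lid
- scoop: green plastic feed scoop, open box 120 x 85 x 60 mm with a handle 100 mm long towards its -x; bystander
- padlock: stainless steel padlock lying flat, 45 x 50 x 22 mm plus shackle; bystander near the lever
- mug: white ceramic mug, 82 mm across, 92 mm high; bystander beside the dispenser
- torch: black torch lying down, 170 mm long, 47 mm across the head; bystander
- jar: blue plastic jar, 70 mm across, 110 mm high; bystander
- brush: hand brush lying on the counter; bystander

How it is judged:
On the way, in this order (a step that is already met when the one before it is completed fails the run):
1. the lid is wide open and the ball has rolled out into the tray (value of joint lid above 0.9 rad and x of ball in the frame of dispenser below -0.165 m), for 0.2 s.
2. the lid is shut again (value of joint lid below 0.04 rad), for 0.2 s.
At the end, for the whole second after the job is handed in: the lid is shut (under 0.04 rad) and the ball lies still inside the catch tray, against its front lip (more than 165 mm in front of the dispenser's origin, inside the tray walls, centre below 90 mm) (value of joint lid below 0.04 rad and x of ball in the frame of dispenser between -0.22 and -0.165 m and y of ball in the frame of dispenser between -0.045 and 0.045 m and z of ball in the frame of dispenser below 0.09 m and linear speed of ball below 0.03 m/s); the robot touches nothing.
It fails at once if the lid slams: it closes faster than 1.8 rad/s (about 0.18 m/s at its edge) while more than 0.05 rad (5 mm) from shut (value of joint lid above 0.05 rad and velocity of joint lid below -1.8 rad/s).
It fails at once if the robot touches the lid (contact force between any of the fingers, the arm and lid above 0.5 N).
It fails at once if the robot touches the ball (contact force between any of the fingers, the arm and ball above 0.3 N).
It fails at once if the ball is lifted (z of ball in the frame of dispenser above 0.13 m).
It fails at once if a bystander is moved more than 15 mm (distance of any of scoop, padlock, mug, torch, jar, brush from where it was at the start of the episode above 0.015 m).
It also fails if it takes over 45 s, if anything falls off the work surface, if the arm or the gripper's body presses on something with over 40 N, if the wrist force passes 120 N, or if a joint passes its speed limit or range.

### The arm

A 6-joint arm with a two-finger parallel gripper is mounted at the origin on the work surface. World frame = base frame: x ahead of the robot, y to its left, z up, the work surface at z = 0. Lengths are in m, angles in rad, forces in N, time in s.
With the tool pointing down it reaches from about 0.425 to 0.95 m from the base axis. Payload 3.5 kg.
Tool frame: the origin (TCP) lies on the centre line of the jaws, within the pads' length; the fingertips stand 11 mm ahead of it and the grasp point (between the pads) lies 8 mm behind it; x points along the fingers, y is the direction in which the jaws open and shut, and the axes are right-handed (so a half turn about x gives the same grasp; the last joint's range is limited). The gripper opens to 85 mm and grips with 20 to 120 N. Pads are 22 mm wide; open, the fingers measure 114 mm over their backs; the gripper's body (76 mm by 85 mm) begins 54 mm behind the grasp point. The pads swing forward as they close: fully open they stand 13 mm farther back than shut.
Start: joints at [1.128, 0.286, 1.577, -0, 1.279, -0.15], TCP at [0.195, 0.646, 0.206] pointing down, gripper open.
Joint ranges: [-2.77, 2.77], [-0.9, 2.22], [0.21, 2.48], [-1.53, 4.67], [0.24, 2.81], [-2.84, 2.84]. Speed limits (rad/s): [2.79, 2.79, 3.14, 3.14, 3.14, 3.14].

### API

Orientations are given as a unit quaternion [x, y, z, w].
In Python, from plant import ctrl gives the robot as it stands. The module is installed in compiled form; this text tells all that it offers.
- The arm moves only by the tool drive_tool, never from a script. Its argument "series" is a list of rows, each a list of 2 entries, a list of its own where there are three numbers: the shift along the tool's x, y, z in units of 50 mm (1.0 is 50 mm), then the turn, a rotation vector about the tool's x, y, z in degrees. A call has 1 to 5 rows; each row shifts and turns the pose as measured when the row begins, along the tool's axes as they then stand; what a row does not reach is not made up. A row lasts 1/10 s, in which the tool goes at most 50 mm and 8.59 degrees, less where a joint would pass 70% of its speed; a pose out of reach is approached as far as the arm can. A call is refused whole if a number of a shift passes 1 or a number of a turn 8.59, either way. A call with a gripper value outside its range is refused whole. "grip" is the gripper's target within -1 to 1 (fully open at 1, half-way at 0, shut at -1), set as the call begins (left out, the last holds). The fingers move at their own pace and stop on an object; "newtons" is the grip in N (left out, the last holds). Time passes only in rows, so rows that do not move let the fingers close. It gives the time, the measured TCP pose, the force and the opening at its end, in the units of the state.
- ctrl.get_state(): the state, without advancing time (a new reading comes with each control period).
- ctrl.read_camera(name): name is "scene" or "top"; returns a dict with "img" (400x640x3 uint8, red, green, blue), "camera_matrix" (3x3 intrinsics, pixels), "R" (3x3) and "t" (3): a world point X has camera coordinates R X + t. Camera axes: x right, y down, z forward; pixel columns grow to the right and rows downward; lengths in m; the calibration is good to about 2 mm. A picture is of the moment at which its call begins. There is no depth.
- ctrl.sign_off(): hands the job in, once; it reports no verdict.
The state is a dict: "time": time; "qpos": joint angles; "dq": joint speeds; "joint_efforts": joint torques, N m; "eef_pos": TCP position; "tcp_rot": TCP orientation; "contact_force": force on the tool from outside, world axes, zero at the start; "wrist_torque": the same for the moment, N m; "opening": opening from 0.0 (shut) to 1.0 (fully open).
Only numpy, scipy, OpenCV 4.12 (cv2) and the standard library are available. Lean on these libraries where they do the work, as an engineer would, in place of code of your own. Each camera call takes 0.05 s, during which the arm holds its last target.

## Working session

There is one attempt and no reset: what is moved stays moved. The work goes in short steps, Python scripts to look and compute and a tool call to move; the robot and the scene stay as the last step left them, time stands still between calls to the robot, and variables do not carry over. Pictures are saved under pics/ and viewed, and the job is handed in when it is done.

Besides the shell and the picture viewer there is one more tool, called as name(argument=value, ...) on one line, values as JSON. drive_tool: Moves the arm, as the interface text tells. Its arguments: {"type":"object","properties":{"series":{"type":"array"},"grip":{"type":"number"},"newtons":{"type":"number"}},"required":["series"]}

```bash
mkdir -p pics
python3 - <<'E'
from plant import ctrl
import cv2,numpy as np
print(ctrl.get_state())
for n in("scene","top"):
    c=ctrl.read_camera(n); cv2.imwrite(f"pics/{n}0.png",c["img"][:,:,::-1]); np.savez(f"{n}0.npz",**c); print(c["camera_matrix"],c["R"],c["t"])
E
```

```text
{'time': 0.0, 'qpos': array([ 1.12800503e+00,  2.87208830e-01,  1.57816440e+00, -4.28903355e-06,
        1.27860461e+00, -1.50039409e-01]), 'dq': array([ 0.00040813,  0.00184869, -0.00194523,  0.00213666,  0.00051427,
        0.00044844]), 'joint_efforts': array([-5.09015408e-04, -4.05998254e+01, -2.92617077e+01, -1.33566555e-04,
        6.03321139e-03, -9.65547258e-06]), 'eef_pos': array([0.19448659, 0.64563071, 0.20492529]), 'tcp_rot': array([ 0.10232676,  0.69978959, -0.10394064,  0.69929973]), 'contact_force': array([ 0.1751688 , -0.24285848,  0.70279201]), 'wrist_torque': array([ 0.05080154,  0.07760847, -0.01086808]), 'opening': 0.9996851547329181}
[[454.83709067   0.         323.4769132 ]
 [  0.         454.83709067 205.16877364]
 [  0.           0.           1.        ]] [[-0.1180181   0.99285121  0.01783809]
 [ 0.73308509  0.0992292  -0.67285944]
 [-0.66981937 -0.06633275 -0.73955526]] [ 0.06942345 -0.31968816  1.78591273]
[[467.63551239   0.         320.70756479]
 [  0.         467.63551239 197.11285142]
 [  0.           0.           1.        ]] [[ 0.02721124 -0.99952204 -0.01467107]
 [-0.99572831 -0.02580672 -0.08865182]
 [ 0.08823084  0.01702072 -0.99595462]] [-0.02943188  0.53798906  1.54057952]
```

View pics/scene0.png

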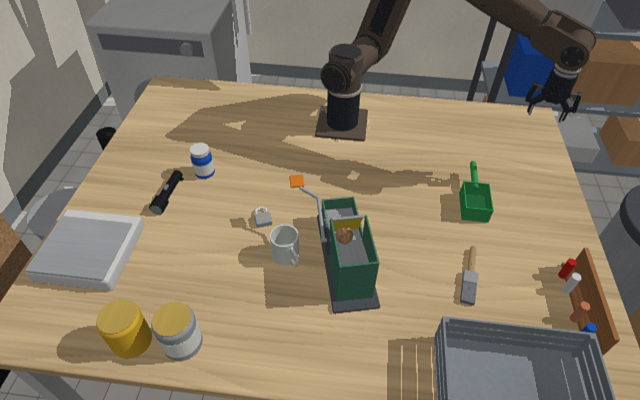

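View pics/top0.png

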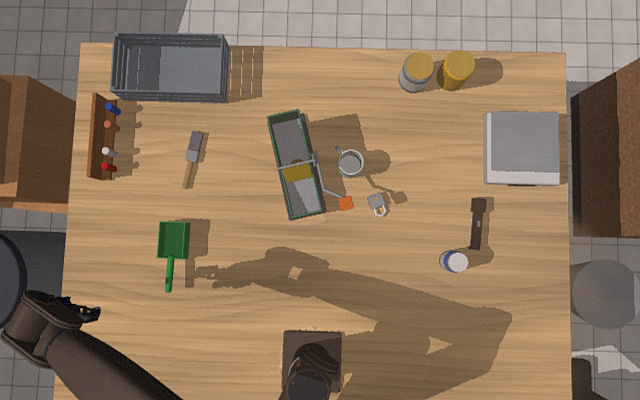

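The scene view shows the orange pad at (297,181), with the padlock near (262,216) and the mug near (285,245). In the top view the pad is at (346,203), and the dispenser runs from its back at (290,112) to its front at (305,215).

```bash
cat > h.py <<'E'
import cv2,numpy as np
def load(n): return dict(np.load(n))
def ray(c,uv):
    K,R,t=c["camera_matrix"],c["R"],c["t"]
    d=R.T@np.linalg.solve(K,[uv[0],uv[1],1.]); return -R.T@t,d
def plane(c,uv,z):
    o,d=ray(c,uv); return o+d*(z-o[2])/d[2]
def tri(a,ua,b,ub):
    P=lambda c:c["camera_matrix"]@np.c_[c["R"],c["t"]]
    X=cv2.triangulatePoints(P(a),P(b),np.array(ua,float),np.array(ub,float))[:,0]; return X[:3]/X[3]
def proj(c,X):
    p=c["camera_matrix"]@(c["R"]@np.asarray(X)+c["t"]); return p[:2]/p[2]
def blob(img,lo,hi,roi=None):
    m=cv2.inRange(cv2.cvtColor(img,cv2.COLOR_RGB2HSV),lo,hi)
    if roi: z=np.zeros_like(m); x0,y0,x1,y1=roi; z[y0:y1,x0:x1]=m[y0:y1,x0:x1]; m=z
    n,l,s,c=cv2.connectedComponentsWithStats(m); i=1+np.argmax(s[1:,4]); return c[i],s[i],(l==i)
E
python3 - <<'E'
from h import *
S,T=load("scene0.npz"),load("top0.npz")
o=((5,180,120),(17,255,255))
cs,ss,_=blob(S["img"],*o,roi=(270,160,320,200));ct,st,mt=blob(T["img"],*o,roi=(320,180,370,220))
print(cs,ss,ct,st)
p=tri(S,cs,T,ct);print("pad",p,plane(S,cs,.177),plane(T,ct,.177))
g=((55,60,20),(90,255,140))
c,s,m=blob(T["img"],*g,roi=(255,95,335,225)); print(c,s)
pts=np.argwhere(m)[:,::-1].astype(np.float32); print(cv2.minAreaRect(pts))
for n,d,r in(("S",S,(230,160,400,320)),("T",T,(250,95,420,230))):
    x0,y0,x1,y1=r; cv2.imwrite(f"pics/crop{n}.png",cv2.resize(d["img"][y0:y1,x0:x1,::-1],None,fx=4.4,fy=4.4 if n=="T" else 3.7,interpolation=cv2.INTER_CUBIC))
E
```

```text
[296.32214765 180.43624161] [290 175  14  12 149] [345.31543624 202.9261745 ] [338 197  15  13 149]
pad [ 0.50960606 -0.09220849  0.17338506] [ 0.51319246 -0.0913146   0.177     ] [ 0.50935599 -0.09228661  0.177     ]
[286.49068323 132.09937888] [267 110  43  56 161]
((287.7976989746094, 137.12359619140625), (50.218624114990234, 32.82948684692383), 77.00537872314453)
```

View pics/cropT.png

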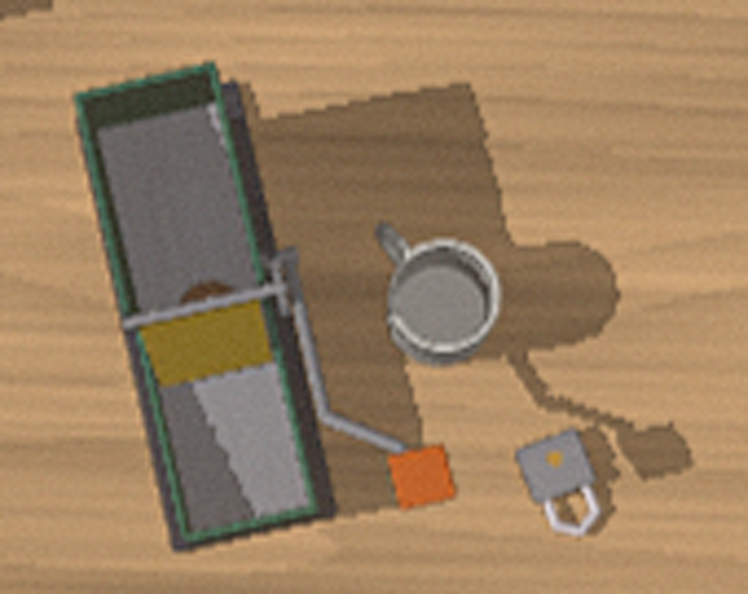

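View pics/cropS.png

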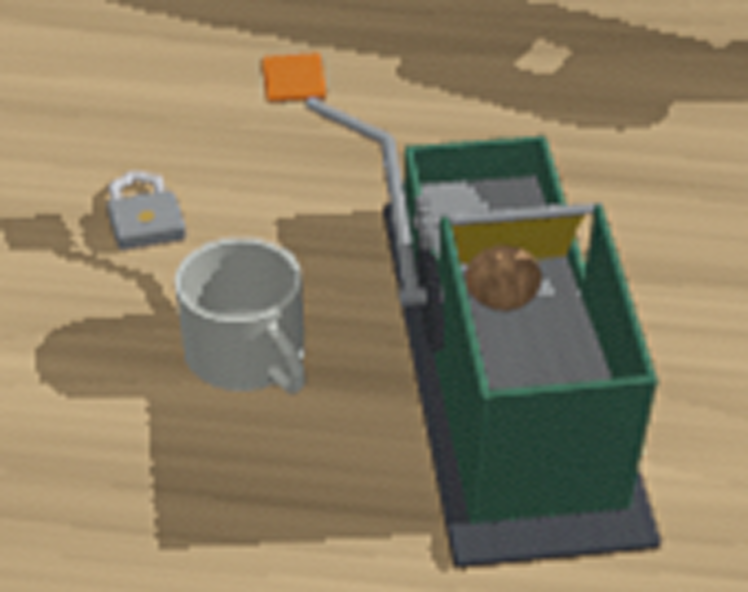

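Run:
```python
from h import *
S,T=load("scene0.npz"),load("top0.npz")
f=lambda x,y:(250+x/4.4,95+y/4.4)
A=plane(T,f(75,95),.177);B=plane(T,f(215,63),.177)
C=plane(T,f(180,541),.085);D=plane(T,f(318,508),.085)
print(A,B,np.linalg.norm(A-B),C,D,np.linalg.norm(C-D))
m=(A+B)/2;n=(C+D)/2; v=m-n; print("len(318)",np.hypot(*v[:2]));yaw=np.arctan2(v[1],v[0]);print("yaw",np.degrees(yaw))
w=A-B;w2=C-D;print(np.degrees(np.arctan2(w[1],w[0]))-90,np.degrees(np.arctan2(w2[1],w2[0]))-90)
R=np.array([[np.cos(yaw),-np.sin(yaw)],[np.sin(yaw),np.cos(yaw)]])
o=((m[:2]-R@[.095,0])+(n[:2]-R@[-.223,0]))/2
print("origin",o)
W=lambda p:np.r_[o+R@np.array(p[:2]),p[2]]
for k,p in dict(pad=(-.220,-.125,.177),axle=(-.04,-.125,.116),tray=(-.192,0,.069)).items(): print(k,W(p),proj(S,W(p)),proj(T,W(p)))
# padlock, mug
print("padlock",plane(T,f(560,470),.02),"mug",plane(T,f(445,295),.092))
c=lambda x,y:(230+x/4.4,160+y/3.7)
print("padlock S",plane(S,c(147,215),.02))
```

```text
[0.76866273 0.15359912 0.177     ] [0.79368966 0.05664004 0.177     ] 0.10013695962061821 [0.46366587 0.07743957 0.085     ] [ 0.49036429 -0.02236266  0.085     ] 0.10331161504994188
len(318) 0.3138993703775727
yaw 14.30909608816533
14.473193149663558 14.976693164807784
origin [0.69111013 0.0821468 ]
pad [ 0.50882941 -0.09334889  0.177     ] [295.86665034 179.32217718] [345.6645477  203.10974174]
axle [ 0.68324518 -0.04886138  0.116     ] [302.42594481 241.05601813] [332.14131983 149.43257703]
tray [0.50506664 0.03469345 0.069     ] [338.31739865 207.6427899 ] [304.86986498 205.76500022]
padlock [ 0.52801727 -0.20460804  0.02      ] mug [ 0.64827127 -0.11107577  0.092     ]
padlock S [ 0.5362787  -0.19607232  0.02      ]
```

```bash
cat >> h.py <<'E'
from scipy.spatial.transform import Rotation as Ro
def need(target):
    from plant import ctrl
    s=ctrl.get_state(); R=Ro.from_quat(s["tcp_rot"]).as_matrix()
    d=np.array(target)-s["eef_pos"]
    down=R.T@[0,0,-1]; ang=np.degrees(np.cross([1,0,0],down))
    print("t",s["time"],"pos",s["eef_pos"].round(4),"F",s["contact_force"].round(2),"op",round(s["opening"],2),"shift units",(R.T@d/.05).round(3),"tilt fix deg",ang.round(2)); return R
E
python3 - <<'E'
from h import *
print(need((.508,-.093,.26)).round(3))
E
```

```text
t 0.1 pos [0.1945 0.6457 0.2051] F [-0.8  -0.66  0.45] op 1.0 shift units [ -1.076 -12.338  10.267] tilt fix deg [ 0.   -0.02  0.12]
[[-0.001  0.289  0.957]
 [-0.002  0.957 -0.289]
 [-1.    -0.002 -0.   ]]
```

drive_tool(series=[[[-0.4, -0.65, 0.55], [0, 0, 0]], [[-0.4, -0.65, 0.55], [0, 0, 0]], [[-0.3, -0.7, 0.6], [0, 0, 0]], [[0, -0.75, 0.62], [0, 0, 0]], [[0, -0.75, 0.62], [0, 0, 0]]], grip=-1, newtons=20)

```text
time: 0.6
eef_pos: [0.2844, 0.4317, 0.2559]
tcp_rot: [0.096, 0.701, -0.104, 0.699]
contact_force: [0.3, -0.4, -0.2]
opening: 0.145
```

drive_tool(series=[[[0, -0.75, 0.62], [0, 0, 0]], [[0, -0.75, 0.62], [0, 0, 0]], [[0, -0.75, 0.62], [0, 0, 0]], [[0, -0.75, 0.62], [0, 0, 0]], [[0, -0.75, 0.62], [0, 0, 0]]])

```text
time: 1.1
eef_pos: [0.3806, 0.2009, 0.2564]
tcp_rot: [0.094, 0.701, -0.103, 0.699]
contact_force: [1.1, -0.3, 0.2]
opening: -0.001
```

Run:
```python
from h import *
need((.508,-.093,.25))
```

```text
t 1.1 pos [0.3806 0.2009 0.2564] F [ 1.06 -0.3   0.19] op -0.0 shift units [ 0.183 -4.942  4.075] tilt fix deg [ 0.   -0.1   0.72]
```

drive_tool(series=[[[0, -0.75, 0.62], [0, 0, 0.3]], [[0, -0.75, 0.62], [0, 0, 0.3]], [[0, -0.75, 0.62], [0, 0, 0]], [[0, -0.75, 0.62], [0, 0, 0]], [[0, -0.75, 0.62], [0, 0, 0]]])

```text
time: 1.6
eef_pos: [0.4772, -0.0299, 0.256]
tcp_rot: [0.099, 0.7, -0.099, 0.7]
contact_force: [0.8, 1.4, 0.1]
opening: -0.004
```

Run:
```python
from h import *
need((.508,-.093,.22))
```

```text
t 1.6 pos [ 0.4772 -0.0299  0.256 ] F [0.81 1.41 0.15] op -0.0 shift units [ 0.719 -1.042  0.944] tilt fix deg [ 0.   -0.05  0.02]
```

drive_tool(series=[[[0, -0.55, 0.5], [0, 0, 0]], [[0, -0.5, 0.45], [0, 0, 0]], [[0.3, 0, 0], [0, 0, 0]], [[0.3, 0, 0], [0, 0, 0]], [[0, 0, 0], [0, 0, 0]]])

```text
time: 2.1
eef_pos: [0.5083, -0.102, 0.2215]
tcp_rot: [0.103, 0.702, -0.103, 0.698]
contact_force: [-0.4, 0.7, -0.2]
opening: 0.003
```

Run:
```python
from h import *
from plant import ctrl
need((.506,-.094,.188))
for n in("scene","top"):
    c=ctrl.read_camera(n); np.savez(f"{n}1.npz",**c)
    x0,y0,x1,y1=(230,120,400,290) if n=="scene" else (250,95,420,230)
    cv2.imwrite(f"pics/{n}1.png",cv2.resize(c["img"][y0:y1,x0:x1,::-1],None,fx=3.5,fy=3.5,interpolation=cv2.INTER_CUBIC))
```

```text
t 2.1 pos [ 0.5083 -0.102   0.2215] F [-0.38  0.7  -0.24] op 0.0 shift units [ 0.67   0.141 -0.086] tilt fix deg [ 0.   -0.32  0.02]
```

View pics/scene1.png

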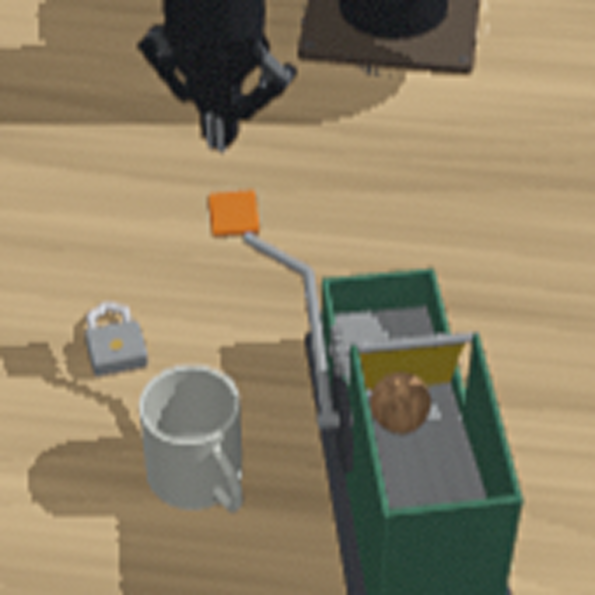

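View pics/top1.png

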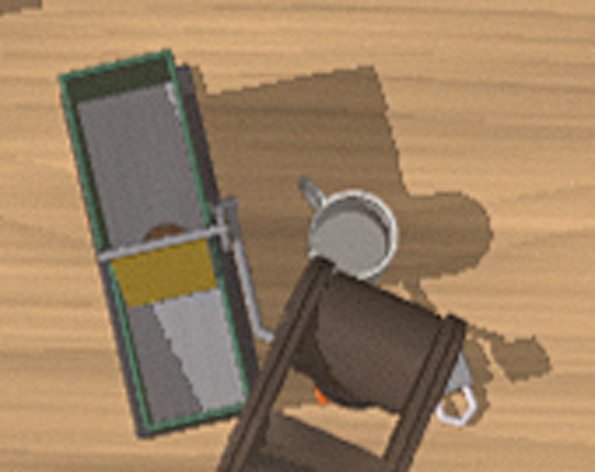

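In the scene crop, the closed fingertips are at (217,148), just above the pad at (233,213). The lid is shut and the ball sits behind it. I'll centre the tip and move down to contact.

drive_tool(series=[[[0, 0.14, -0.09], [0, -0.3, 0]], [[0.3, 0, 0], [0, 0, 0]], [[0.2, 0, 0], [0, 0, 0]], [[0, 0, 0], [0, 0, 0]]])

```text
time: 2.6
eef_pos: [0.5073, -0.0911, 0.1991]
tcp_rot: [0.101, 0.697, -0.102, 0.703]
contact_force: [-0.5, 0.3, -0.1]
opening: -0.001
```

Run:
```python
from h import *
need((.506,-.094,.188))
```

```text
t 2.6 pos [ 0.5073 -0.0911  0.1991] F [-0.48  0.25 -0.13] op -0.0 shift units [ 0.222 -0.062 -0.011] tilt fix deg [-0.    0.44  0.03]
```

drive_tool(series=[[[0.2, -0.05, 0], [0, 0.4, 0]], [[0.2, 0, 0], [0, 0, 0]], [[0.2, 0, 0], [0, 0, 0]], [[0.2, 0, 0], [0, 0, 0]]])

```text
time: 3.0
eef_pos: [0.5074, -0.0941, 0.1571]
tcp_rot: [0.101, 0.699, -0.101, 0.701]
contact_force: [-0.3, 0.3, -0.9]
opening: 0.002
```

Run:
```python
from h import *
need((.504,-.094,.093))
```

```text
t 3.0 pos [ 0.5074 -0.0941  0.1571] F [-0.31  0.25 -0.94] op 0.0 shift units [ 1.283 -0.017 -0.07 ] tilt fix deg [-0.    0.15  0.05]
```

```bash
cat > snap.py <<'E'
import sys
from h import *
from plant import ctrl
k=sys.argv[1]
c=ctrl.read_camera("scene"); np.savez(f"scene{k}.npz",**c)
cv2.imwrite(f"pics/scene{k}.png",cv2.resize(c["img"][150:290,230:400,::-1],None,fx=4,fy=4,interpolation=cv2.INTER_CUBIC))
s=ctrl.get_state(); print(s["eef_pos"],s["contact_force"],s["wrist_torque"])
E
python3 snap.py 2
```

```text
[ 0.50636244 -0.09373341  0.15506187] [ 0.27936986 -0.69015459 -0.72170798] [-0.04276138 -0.09918645  0.00123226]
```

View pics/scene2.png

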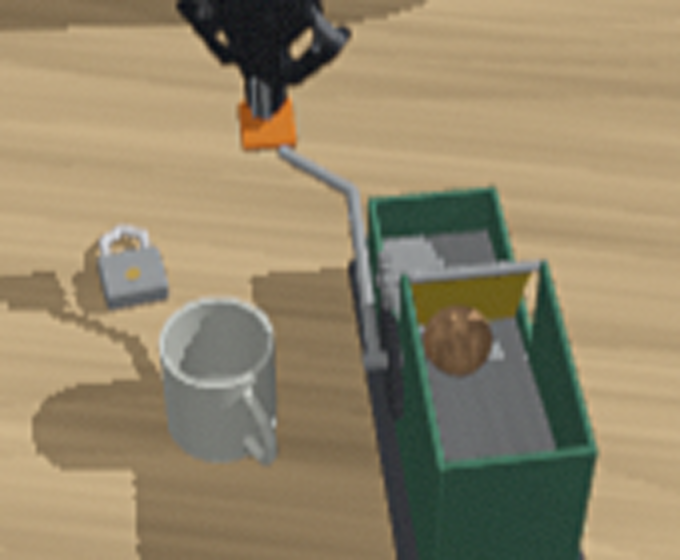

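Run:
```python
from h import *
S=load("scene2.npz")
for z in (.144,.155,.165,.177): print(z,proj(S,(.5064,-.0937,z)))
print(blob(S["img"],(5,180,120),(17,255,255),roi=(270,160,320,210))[:2])
cv2.imwrite("pics/z2.png",cv2.resize(S["img"][140:200,265:345,::-1],None,fx=9,fy=9,interpolation=cv2.INTER_NEAREST))
S=load("scene1.npz");print([proj(S,(.5083,-.102,z)) for z in(.21,.2,.22,.24)])
```

```text
0.144 [296.18119794 186.70977737]
0.155 [296.08196319 184.08210025]
0.165 [295.99069707 181.6654274 ]
0.177 [295.87982986 178.72972961]
(array([296.48648649, 181.64864865]), array([290, 175,  14,  12, 111], dtype=int32))
[array([292.58285927, 170.62982328]), array([292.69582754, 173.17207039]), array([292.46859521, 168.05841571]), array([292.23608951, 162.82608896])]
```

View pics/z2.png

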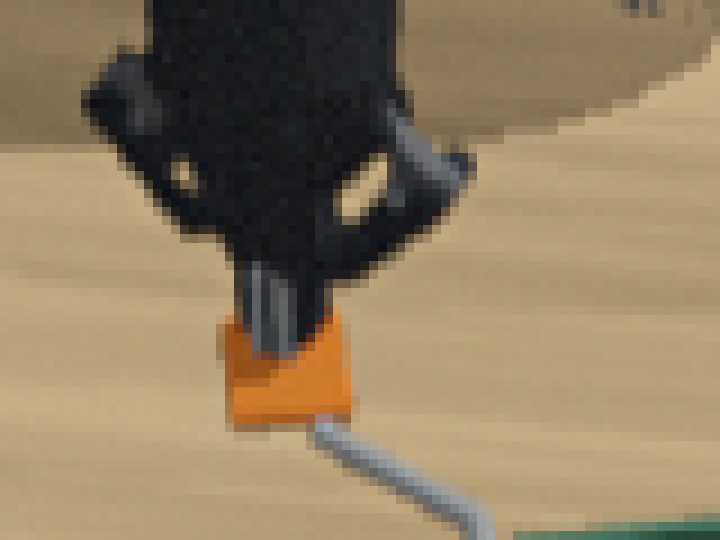

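Run:
```python
from h import *
S,T=load("scene0.npz"),load("top0.npz")
p=np.array([.1945,.6456,.205]); y=np.array([.289,.957,0]);
for sg in(-1,1):
  for h in (0,-.011): q=p+sg*.0425*y+[0,0,h]; print(sg,h,proj(S,q),proj(T,q))
a=cv2.resize(S["img"][60:130,510:610,::-1],None,fx=6,fy=6,interpolation=cv2.INTER_NEAREST)
b=cv2.resize(T["img"][280:350,20:120,::-1],None,fx=6,fy=6,interpolation=cv2.INTER_NEAREST)
cv2.imwrite("pics/g.png",np.hstack([a,b])[:, :1200][:, ::1] if 0 else cv2.resize(np.vstack([a,b]),None,fx=.7,fy=.7))
```

```text
-1 0 [524.97811927 123.59639896] [103.79727862 307.86893527]
-1 -0.011 [523.81043111 126.31893191] [105.58206508 307.31761884]
1 0 [552.43388024 130.54667892] [ 76.76246783 298.49093925]
1 -0.011 [551.09554764 133.27123183] [ 78.75769688 298.01564088]
```

View pics/g.png

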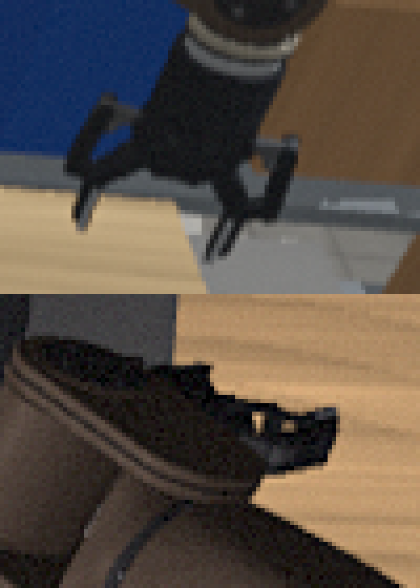

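The tips appear at z≈0.175, about 20 mm above the reported TCP, although the text puts them 11 mm ahead of it. There is also no contact force yet. I'll go by vision and force, and keep moving down gently.

drive_tool(series=[[[0.0, 0.06, 0.07], [0, 0, 0]], [[0.15, 0, 0], [0, 0, 0]], [[0.15, 0, 0], [0, 0, 0]], [[0.1, 0, 0], [0, 0, 0]]])

```text
time: 3.45
eef_pos: [0.5115, -0.0923, 0.1347]
tcp_rot: [0.101, 0.7, -0.102, 0.7]
contact_force: [-0.9, 0.3, 2.3]
opening: -0.001
```

```bash
python3 snap.py 3
```

```text
[ 0.51117767 -0.09222277  0.13385988] [ 0.53536151 -0.86414628  0.98542807] [-0.14742554 -0.14094835  0.03282056]
```

View pics/scene3.png

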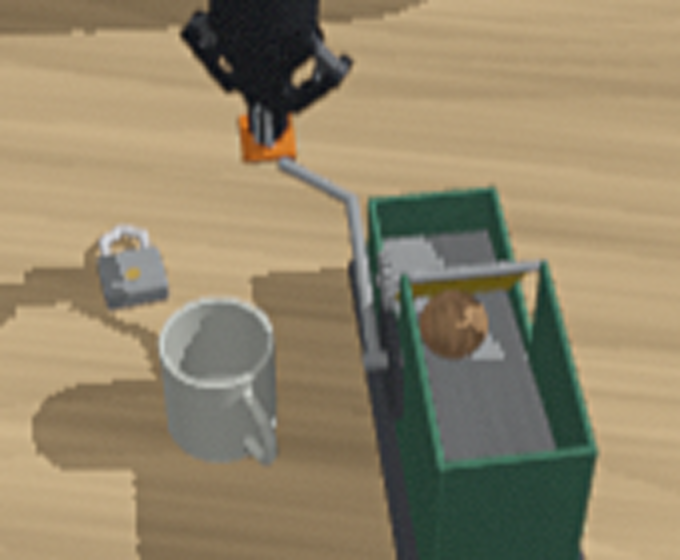

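The pad is now pressed part-way: the tip is centred on it at (262,142) in the crop, the lid is lifting, and the ball is starting to roll.

drive_tool(series=[[[0.16, 0, -0.06], [0, 0, 0]], [[0.16, 0, -0.04], [0, 0, 0]], [[0.16, 0, 0], [0, 0, 0]], [[0.16, 0, 0], [0, 0, 0]], [[0.16, 0, 0], [0, 0, 0]]])

```text
time: 4.0
eef_pos: [0.5069, -0.0922, 0.0927]
tcp_rot: [0.099, 0.699, -0.102, 0.701]
contact_force: [-1.6, -0.2, 3.2]
opening: 0.001
```

```bash
python3 snap.py 4
```

```text
[ 0.50647046 -0.09190757  0.0912132 ] [ 1.08874046 -1.93675074  2.48226049] [-0.31060573 -0.1793729   0.01593016]
```

View pics/scene4.png

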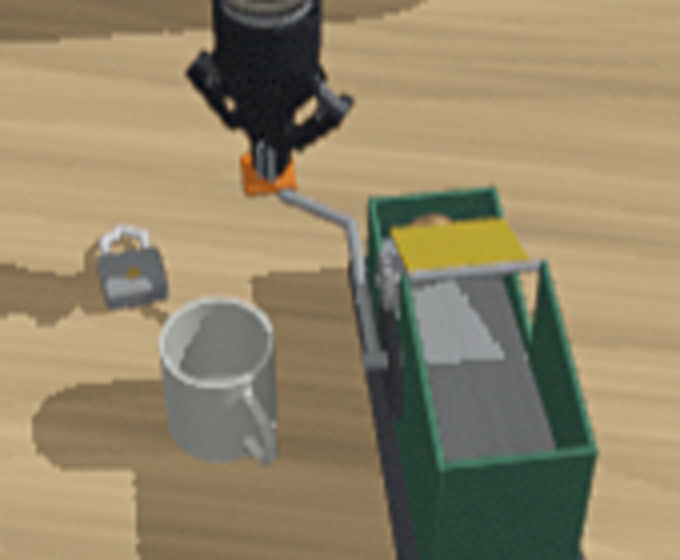

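drive_tool(series=[[[0.14, 0, 0], [0, 0, 0]], [[0.14, 0, 0], [0, 0, 0]], [[0.12, 0, 0], [0, 0, 0]], [[0.1, 0, 0], [0, 0, 0]]])

```text
time: 4.45
eef_pos: [0.5087, -0.0916, 0.0654]
tcp_rot: [0.101, 0.697, -0.102, 0.702]
contact_force: [0.5, 0.7, 3.9]
opening: 0.004
```

```bash
python3 snap.py 5
```

```text
[ 0.50833673 -0.091502    0.06460791] [ 1.9063154  -0.55843539  3.36903227] [ 0.01470385 -0.33792554 -0.0254283 ]
```

View pics/scene5.png

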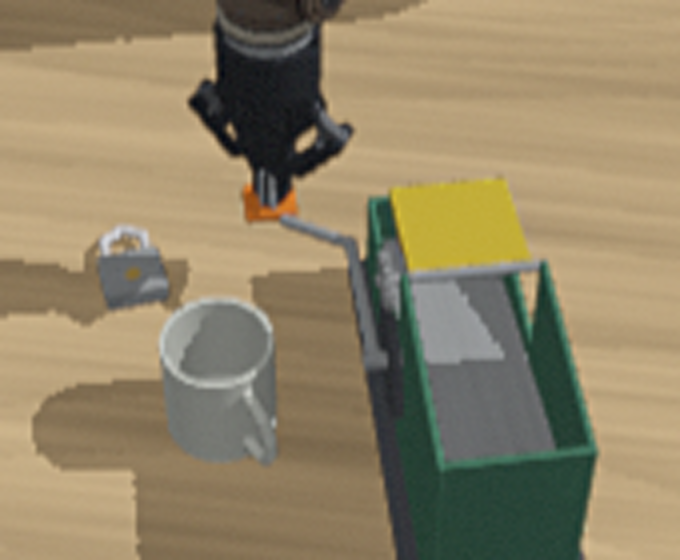

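drive_tool(series=[[[0.08, 0, 0], [0, 0.2, 0]], [[0.08, 0, 0], [0, 0, 0]], [[0.06, 0, 0], [0, 0, 0]]])

```text
time: 4.8
eef_pos: [0.5097, -0.0913, 0.0581]
tcp_rot: [0.101, 0.699, -0.101, 0.7]
contact_force: [-10.7, 2.3, 23.6]
opening: -0.0
```

```bash
python3 snap.py 6
python3 - <<'E'
from h import *
S=load("scene6.npz")
o=np.array([.69111,.08215]);yaw=np.radians(14.4);R=np.array([[np.cos(yaw),-np.sin(yaw)],[np.sin(yaw),np.cos(yaw)]])
W=lambda x,y,z:np.r_[o+R@[x,y],z]
for a in(.7,.9,1.0,1.1): print(a,[((proj(S,W(-.070-.086*np.sin(a),y,.165-.086*np.cos(a)))-[230,150])*4).round() for y in(-.05,.05)])
for a in(.3,.4,.45,.5):
  t=np.radians(17)-a;print("pad",a,(proj(S,W(-.04-.19*np.cos(t),-.125,.116+.19*np.sin(t)+.005))-[230,150])*4)
E
```

```text
[ 0.50966478 -0.0913124   0.05828098] [-9.31685111  2.94126285 22.16766552] [ 0.51708391  1.4395858  -0.00938797]
0.7 [array([381., 276.]), array([516., 264.])]
0.9 [array([379., 253.]), array([514., 241.])]
1.0 [array([378., 241.]), array([514., 229.])]
1.1 [array([378., 230.]), array([513., 218.])]
pad 0.3 [263.84301284 162.05492572]
pad 0.4 [264.63763305 180.39776225]
pad 0.45 [265.11335449 190.05408209]
pad 0.5 [265.63935383 200.00593624]
```

View pics/scene6.png

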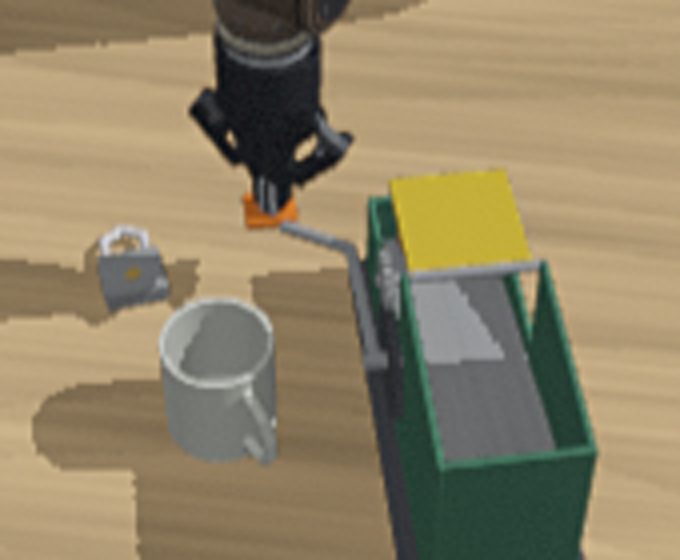

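The lever is at its stop: force is 23 N and the lid edge is at its highest. Next I'll check the ball in the top view.

drive_tool(series=[[[0, 0, 0], [0, 0, 0]], [[0, 0, 0], [0, 0, 0]], [[0, 0, 0], [0, 0, 0]], [[0, 0, 0], [0, 0, 0]]])

```text
time: 5.25
eef_pos: [0.5089, -0.0914, 0.061]
tcp_rot: [0.1, 0.701, -0.101, 0.699]
contact_force: [-0.5, -0.2, 4.2]
opening: 0.001
```

```bash
python3 snap.py 7
python3 - <<'E'
from h import *
from plant import ctrl
c=ctrl.read_camera("top");np.savez("top7.npz",**c)
cv2.imwrite("pics/top7.png",cv2.resize(c["img"][95:230,250:420,::-1],None,fx=4,fy=4,interpolation=cv2.INTER_CUBIC))
E
```

```text
[ 0.50886609 -0.09134397  0.06093678] [-0.76861507 -0.04614196  3.12544556] [ 0.0723343  -0.03007565  0.01551204]
```

View pics/top7.png

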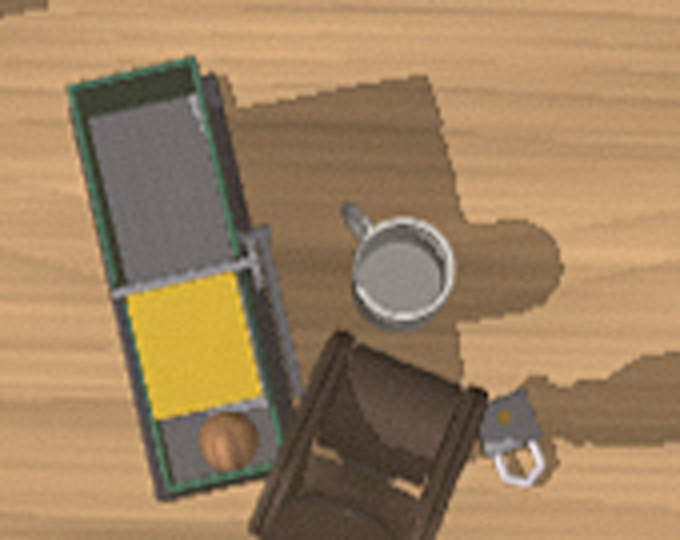

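The brown ball is at (229,442) in the crop, which matches the predicted rest point, and the lid is wide open above it. Now I'll let the lever up slowly, at 50 mm/s at most.

drive_tool(series=[[[0, 0, 0], [0, 0, 0]], [[-0.06, 0, 0], [0, 0, 0]], [[-0.08, 0, 0], [0, 0, 0]], [[-0.08, 0, 0], [0, 0, 0]], [[-0.08, 0, 0], [0, 0, 0]]])

```text
time: 5.85
eef_pos: [0.5071, -0.0917, 0.0753]
tcp_rot: [0.1, 0.703, -0.101, 0.697]
contact_force: [-1.1, -1.6, 3.1]
opening: -0.001
```

drive_tool(series=[[[-0.09, 0, 0], [0, 0, 0]], [[-0.09, 0, 0], [0, 0, 0]], [[-0.09, 0, 0], [0, 0, 0]], [[-0.09, 0, 0], [0, 0, 0]], [[-0.09, 0, 0], [0, 0, 0]]])

```text
time: 6.35
eef_pos: [0.5065, -0.0918, 0.0996]
tcp_rot: [0.1, 0.704, -0.101, 0.696]
contact_force: [-0.5, -1.2, 2.6]
opening: -0.001
```

```bash
python3 snap.py 8;python3 - <<'E'
from h import *
need((.509,-.092,.155))
E
```

```text
[ 0.50689012 -0.09185907  0.10046879] [-1.65884784 -0.16162036  3.24227169] [-0.00662782  0.4121624  -0.02209271]
t 6.4 pos [ 0.5069 -0.0919  0.1005] F [-1.66 -0.16  3.24] op 0.01 shift units [-1.091  0.005  0.032] tilt fix deg [ 0.   -0.51  0.22]
```

View pics/scene8.png

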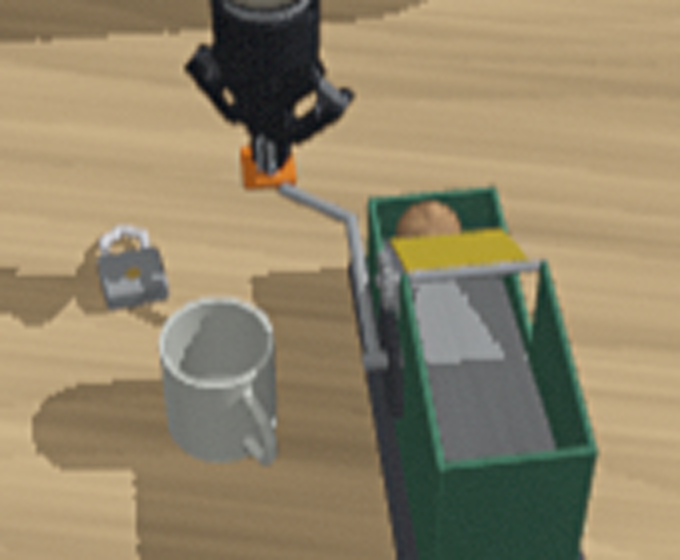

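The tip is still resting on the pad, the lid is half closed, and the ball is at the lip. I'll keep going.

drive_tool(series=[[[-0.09, 0, 0], [0, -0.3, 0]], [[-0.09, 0, 0], [0, 0, 0]], [[-0.09, 0, 0], [0, 0, 0]], [[-0.09, 0, 0], [0, 0, 0]], [[-0.09, 0, 0.03], [0, 0, 0]]])

```text
time: 6.9
eef_pos: [0.5099, -0.0913, 0.1249]
tcp_rot: [0.1, 0.7, -0.101, 0.7]
contact_force: [-1.0, 0.4, 1.8]
opening: 0.002
```

drive_tool(series=[[[-0.09, 0, 0.02], [0, -0.2, 0]], [[-0.09, 0, 0], [0, 0, 0]], [[-0.08, 0, 0], [0, 0, 0]], [[-0.07, 0, 0], [0, 0, 0]], [[-0.07, 0, 0], [0, 0, 0]]])

```text
time: 7.4
eef_pos: [0.5118, -0.0911, 0.1466]
tcp_rot: [0.101, 0.698, -0.101, 0.702]
contact_force: [1.7, 0.5, 1.5]
opening: -0.001
```

drive_tool(series=[[[-0.07, 0, 0], [0, 0, 0]], [[-0.07, 0, 0], [0, 0, 0]], [[-0.07, 0, 0], [0, 0, 0]], [[-0.07, 0, 0], [0, 0, 0]], [[-0.07, 0, 0], [0, 0, 0]]])

```text
time: 7.9
eef_pos: [0.5096, -0.0911, 0.1638]
tcp_rot: [0.1, 0.7, -0.101, 0.7]
contact_force: [0.7, 0.4, -0.5]
opening: -0.001
```

```bash
python3 snap.py 9
```

```text
[ 0.50995541 -0.09120938  0.16444912] [0.22264523 0.06523339 0.75282338] [0.00469332 0.00265798 0.02308367]
```

View pics/scene9.png

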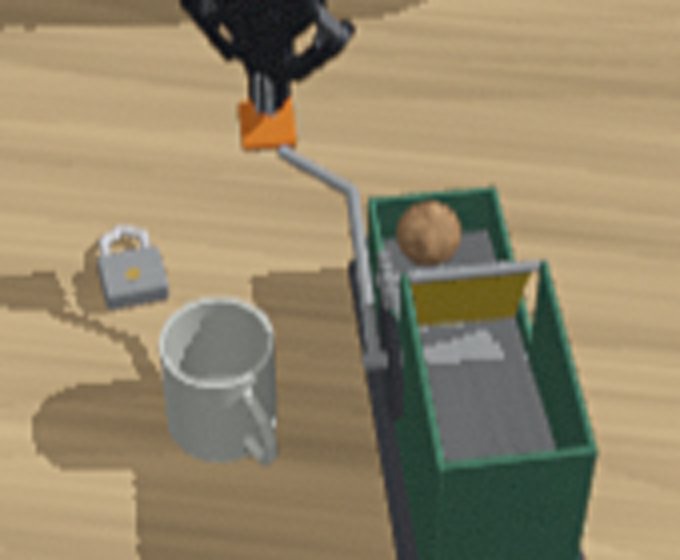

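The lid is shut, the ball lies in the tray at (430,232), and the tip is clear of the pad. I'll move up and away.

drive_tool(series=[[[-0.5, 0, 0], [0, 0, 0]], [[-0.8, 0, 0], [0, 0, 0]], [[-0.8, 0, 0], [0, 0, 0]], [[-0.5, 0, -0.5], [0, 0, 0]], [[0, 0, -0.6], [0, 0, 0]]])

```text
time: 8.45
eef_pos: [0.4552, -0.0757, 0.2967]
tcp_rot: [0.101, 0.703, -0.101, 0.697]
contact_force: [0.2, -0.0, 0.1]
opening: 0.0
```

drive_tool(series=[[[0, 0, -0.3], [0, 0, 0]], [[0, 0, 0], [0, 0, 0]], [[0, 0, 0], [0, 0, 0]], [[0, 0, 0], [0, 0, 0]], [[0, 0, 0], [0, 0, 0]]])

```text
time: 8.95
eef_pos: [0.4394, -0.0712, 0.2978]
tcp_rot: [0.101, 0.702, -0.101, 0.698]
contact_force: [0.7, 0.2, 0.4]
opening: 0.004
```

Run:
```python
from h import *
from plant import ctrl
S0,T0=load("scene0.npz"),load("top0.npz")
S=ctrl.read_camera("scene");T=ctrl.read_camera("top");print(ctrl.get_state()["eef_pos"],ctrl.get_state()["contact_force"])
cv2.imwrite("pics/sceneF.png",S["img"][:,:,::-1]);cv2.imwrite("pics/topF.png",cv2.resize(T["img"][95:230,250:420,::-1],None,fx=4,fy=4))
o=((5,180,120),(17,255,255))
print("pad",blob(S["img"],*o,roi=(270,160,320,200))[0],"start 296.3,180.4")
c=T["img"];b=np.array([.69111,.08215]);yaw=np.radians(14.4);R=np.array([[np.cos(yaw),-np.sin(yaw)],[np.sin(yaw),np.cos(yaw)]])
bs,st,_=blob(S["img"],(5,90,60),(18,179,255),roi=(325,195,350,220));print(bs,st)
p=plane(S,bs,.069);print("ball in disp",R.T@(p[:2]-b))
```

```text
[ 0.43935144 -0.07113742  0.29774105] [-0.61339652  0.46707476 -0.37448813]
pad [296.36734694 180.51020408] start 296.3,180.4
[336.92708333 207.703125  ] [330 200  15  16 192]
ball in disp [-0.19225228 -0.00397347]
```

View pics/sceneF.png

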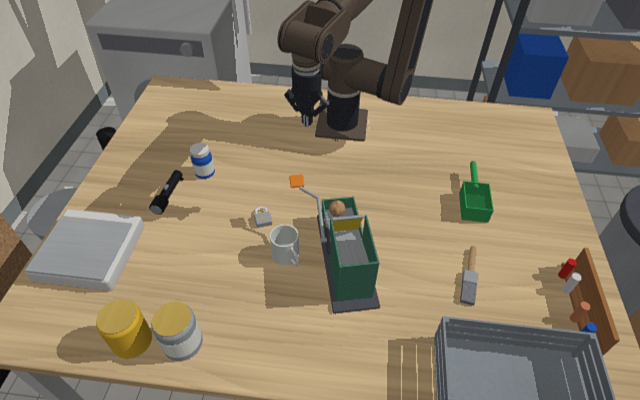

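View pics/topF.png

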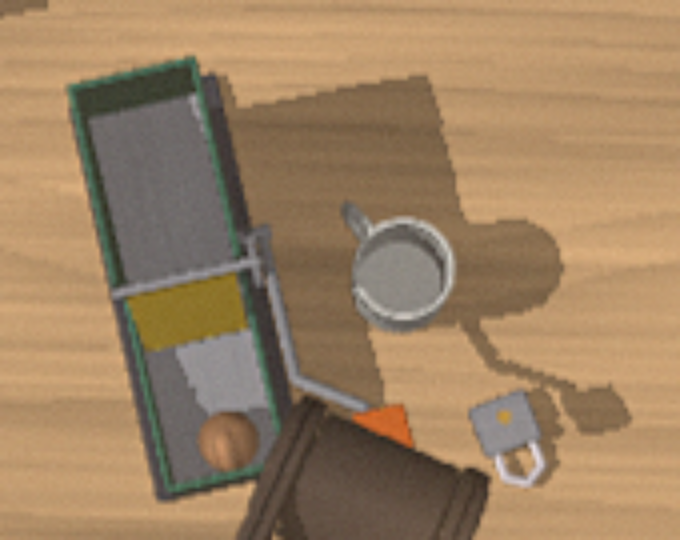

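The final pictures show the lid shut, the pad back at its starting pixel, the ball at x ≈ -192 mm in the tray, the bystanders unmoved and the arm clear.

```bash
python3 -c "
from plant import ctrl
print(ctrl.sign_off())"
```

```text
the job is handed in; nothing more can be done
None
```

I pressed the lever pad with the closed fingertips to its stop (about 23 N). The lid stood wide open and the ball rolled to the tray's front lip. I then stayed on the pad and let it rise at about 50 mm/s or less until the lid was shut, moved clear and handed the job in at about 9 s. Handing in reported no verdict.

**Last checks:**
- **Lid and pad:** the lid looks shut in both views, and the pad is back at its starting pixel (296.4, 180.5 against 296.3, 180.4).
- **Ball:** it lies at about (-192, -4) mm in the dispenser's frame, matching the stated rest point.
- **Bystanders:** they look unmoved. I compared them by eye and did not measure them.
- **Contact:** force on the tool was at noise level, with the tool well clear.

**Disagreement:** the fingertips appeared about 20 mm behind the reported TCP, although the interface text puts them 11 mm ahead of it. Contact came about 30 mm lower than planned, so I worked from the pictures and the force reading. I don't know the cause.

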